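# Unload the vial carrier and clip it onto the snap hook

## Robot

A 6-joint arm with a two-finger parallel gripper is mounted at the origin on a cart in front of the work surface, level with it; the furniture and walls round the work are solid. World frame = base frame: x ahead of the robot, y to its left, z up, the work surface at z = 0. Lengths are in m, angles in degrees, forces in N, time in s.
With the tool pointing down it reaches from about 0.2 to 0.875 m from the base axis. Payload 3.4 kg.
Tool frame: the origin (TCP) lies at the very end of the fingers, on their centre line; the grasp point (between the pads) lies r.grip_depth behind it (r.grip_depth is the distance from the TCP to the grasp point, in m); z points along the fingers, y is the line along which they close (so a half turn about z gives the same grasp; the last joint's range is limited). The gripper opens to 94 mm and grips with 3 to 60 N. Pads are 16 mm wide; open, the fingers measure 119 mm over their backs; the gripper's body (75 mm by 177 mm) begins 78 mm behind the grasp point.
Start: joints at [-71.219, 15.808, 86.224, -0, 77.962, -6.933], TCP at [0.249, -0.518, 0.205] pointing down, gripper open.
Joint ranges: [-165.64, 165.64], [-43.16, 119.46], [12.63, 154.43], [-67.54, 247.53], [6.08, 155.33], [-154.97, 154.97]. Speed limits (degrees/s): [147.25, 147.25, 180, 180, 180, 180].

## Interface

Orientations are given as [roll, pitch, yaw] about the fixed x, y, z axes, in that order (R = Rz(yaw) Ry(pitch) Rx(roll)).
In Python, from rig import r gives the robot as it stands.
- The arm moves only by the tool jog_arm, never from a script. Its argument "steps" is a list of rows, each a list of 3 entries, a list of its own where there are three numbers: the shift along the tool's x, y, z in cm, then the turn, a rotation vector about the tool's x, y, z in rad, then the finger opening in cm, from 0 to 9.4. A call has 1 to 20 rows; each row shifts and turns the commanded pose from where the row before left it, along the tool's axes as they then stand; what a row does not reach is not made up. A row lasts 1/8 s, in which the tool goes at most 62.5 mm and 10.7 degrees, less where a joint would pass 70% of its speed; a pose out of reach is approached as far as the arm can. A call is refused whole if a number of a shift passes 6.25 or a number of a turn 0.188, either way. A call with a gripper value outside its range is refused whole. The fingers move at their own pace and stop on an object; "squeeze" is the grip in N (left out, the last holds). Time passes only in rows, so rows that do not move let the fingers close. It gives the time, the measured TCP pose, the force, the opening and the grip force at its end, in the units of the state.
- r.observe(): the state, without advancing time (a new reading comes with each control period).
- r.get_image(name): name is "scene" or "top" or "wrist"; returns a dict with "color" (420x560x3 uint8, red, green, blue), "range_z" (420x560 float32, m along the optical axis (not along the pixel's ray), 0 where there is no reading), "fx", "fy", "cx", "cy" (pixels), "position" and "rotation" of the camera in the world. Camera axes: x right, y down, z forward; pixel columns grow to the right and rows downward; lengths in m; the calibration is good to about 2 mm. The wrist camera is an equidistant fisheye: a pixel r from the principal point sees the ray r / f radians off the axis. A picture is of the moment at which its call begins.
- r.hand_in(): hands the job in; it is judged then, once.
The state is a dict: "time_s": time; "joint_positions": joint angles; "qd": joint speeds; "effort": joint torques, N m; "tcp_pos": TCP position; "orientation": TCP orientation; "ft_force": force on the tool from outside, world axes, zero at the start; "torque": the same for the moment, N m; "finger_gap": finger opening in m; "gripper_force": force on a finger pad.
Only numpy, scipy, OpenCV 4.12 (cv2) and the standard library are available. Lean on these libraries where they do the work, as an engineer would, in place of code of your own. Each camera call takes 0.05 s, during which the arm holds its last target. There are 200 camera calls.

## Task

Take the open vial out of the carrier plate and stand it upright on the cork block. Then lift the empty carrier straight and level off its two locating pins and hang it up to drain: press the bar of its bail down on the sprung gate of the hook until it is in the bottom of the hook and the gate has snapped shut above it, and let the carrier hang there free. Leave the other glassware and bottles where they are.

Things in the scene. Friction and masses are not known exactly. Their poses are not given: they have to be found in the camera images.
- vial_mid (a point): Open clear glass vial, 35 mm in diameter, 66 mm tall, upright; the point is its centre, 33 mm above its foot. It starts in the carrier's nest on the carrier's +y side, held by a collar 7 mm high (45 mm outside, 39 mm inside diameter) on the plate, loosely.
- handle_mid (a point): Grip centre of the carrier's upright grey plastic handle: 14 mm thick along y, 22 mm along x, its top 16 mm above this point, plate underside 76 mm below it. Carrier axes: x from handle to bail, z up. The handle starts on the robot's side.
- bail_bar (a point): Middle of the top bar of the carrier's bail, a D-shaped ring of 7 mm round steel standing across the plate (carrier's y-z plane). 55 mm to +x of handle_mid and 4 mm higher, 80 mm above the plate's underside. Straight for 26 mm along y; legs at y = +26 and -26 mm; open for 68 mm of height between bar and plate.
- pin_base: Fixed grey block 66 x 150 x 24 mm that carries the carrier at the start, same axes; origin on the bench directly below bail_bar then. Two 8 mm steel pins with chamfered tips stand 14 mm above its top, through 11 mm holes in the 8 mm plate: the plate must rise 14 mm, level, to come free.
- hook_seat (a point): Where the bail bar's centre lies when it rests in the bottom of the steel snap hook, 170 mm above the bench. Axes of the hook stand: z up, x from the nose towards the post, y across. Lead the nose in +x through the bail, between bar and plate, with the bar 36 to 55 mm above the seat, then lower the bar at x between -7 and +4 mm.
- gate (a joint): Sprung gate of the hook, 29 mm long, 9 mm wide, hinged at x +16, z +39 mm from the seat, its tip shut at x -10, z +25. Rad: 0 shut, grows as pressed down and in, to 0.95. 3 to 4 N down on the bar opens it; past about 0.7 the bar slips by its tip and it springs shut above the bar.
- cork_block: Fixed cork block 56 mm (x) by 150 mm (y) by 30 mm; origin at the middle of its underside, on the bench.
- amber_mid (a point): Bystander: square amber dropper bottle 47 x 47 x 132 mm with black dropper, standing loose between the stands; the point is at its centre, 66 mm up.
- evaporating_dish: Bystander: white porcelain dish, 82 mm across, 31 mm high, loose; origin under its foot.
- hdpe_bottle: Bystander: whitish wide-neck plastic bottle, 80 mm in diameter, 192 mm tall, loose, at the back; origin under its foot.
- vial: The same vial as vial_mid, origin under its foot.
- carrier: Loose rigid aluminium carrier, 0.2 kg, origin on its underside directly below bail_bar, axes as handle_mid. Plate 8 mm thick, x -36 to +34 mm, y -80 to +80 mm, with a tongue to x = -70 mm that bears the handle (at x = -55). Vial nests at x = 0, y = +56 and -56. Starts level on pin_base; hung by the bail it balances nearly level.
- pipette_carousel: Fixed obstacle, right of the work: pipette stand with red discs 280 mm in diameter and upright pipettes, 700 mm tall, origin under its middle. The robot starts on its far side and must draw its arm in to pass in front of it.
- hook_stand: Fixed stand, origin on the bench below hook_seat. Relative to the seat: hook = U of 9 mm round steel in the x-z plane, open upwards; nose at x -16 mm, tip at z +30; back at x +19; lowest steel z -13. From the back a level arm at z +39 runs to the post (14 mm thick, x +75, top z +56, foot disc 72 mm).
Not all that is in view belongs to the job. Leave any blue or purple look-alike of the vial alone.

How it is judged:
By the outcome, as a careful person would: the job done as asked, in the order asked, and still so for the second after the job is handed in, with the robot touching nothing.
It also fails if it takes over 72 s, if anything falls off the work surface, if the arm or the gripper's body presses on something with over 40 N, if the wrist force passes 120 N, or if a joint passes its speed limit or range.

## Working session

There is one attempt and no reset: what is moved stays moved. The work goes in short steps, Python scripts to look and compute and a tool call to move; the robot and the scene stay as the last step left them, time stands still between calls to the robot, and variables do not carry over. Pictures are saved under pics/ and viewed, at most 10 in all, crops included, and the job is handed in when it is done.

Besides the shell and the picture viewer there is one more tool, called after "Call:" as name(argument=value, ...), one argument or row to a line, values as JSON. jog_arm: Moves the arm, as the interface text tells. Its arguments: {"type":"object","properties":{"steps":{"type":"array","items":{"type":"array"}},"squeeze":{"type":"number"}},"required":["steps"]}

```bash
mkdir -p pics; ls; python3 - <<'E'
from rig import r
import cv2,numpy as np
s=r.observe();print(s,r.grip_depth)
for n in("scene","top"):
    d=r.get_image(n);cv2.imwrite(f"pics/{n}0.png",d["color"][:,:,::-1]);np.savez(f"{n}0.npz",**d)
    print(n,d["fx"],d["cx"],d["cy"],d["position"],np.round(d["rotation"],3).tolist())
E
```

```text
pics
{'time_s': 0.0, 'joint_positions': array([-7.12184593e+01,  1.58481029e+01,  8.62940479e+01, -3.92541552e-06,
        7.79604620e+01, -6.93468443e+00]), 'qd': array([-0.00970336,  0.01655216, -0.11278176, -0.0094501 , -0.10737218,
        0.00385558]), 'effort': array([-1.08443621e-04, -4.04592776e+01, -2.37230462e+01,  6.99874805e-02,
        3.45413724e-02, -1.47586079e-04]), 'tcp_pos': array([ 0.24929934, -0.51753192,  0.2046081 ]), 'orientation': array([-1.79898137e+02, -1.23854270e-02,  2.57162149e+01]), 'ft_force': array([-0.32493499,  0.10853208,  0.05610881]), 'torque': array([-0.06484556,  0.00405879,  0.06656513]), 'gripper_force': 0.0, 'finger_gap': 0.09389946810396578} 0.0188
scene 435.22234653561316 278.5345675631923 212.89404363093567 [0.06040965 0.48003337 0.86685477] [-135.498, -0.31, -129.246]
top 466.6004557818987 273.8385897028896 206.26549764126412 [0.47991357 0.06597528 1.52156395] [-176.145, -0.802, -88.875]
```

View pics/scene0.png

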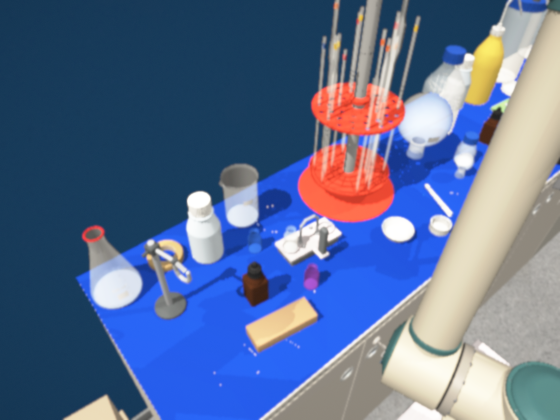

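View pics/top0.png

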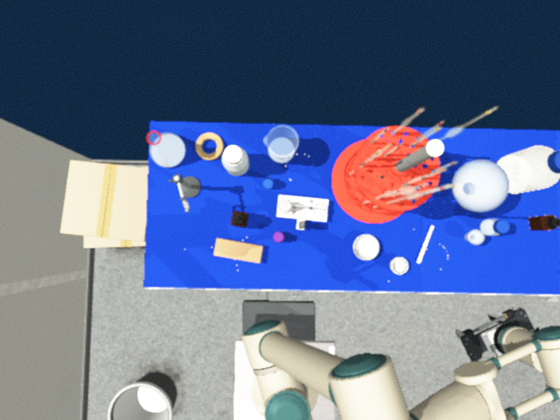

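```bash
cat > h.py <<'E'
import numpy as np,cv2
from scipy.spatial.transform import Rotation as R
def load(n):
    d=dict(np.load(n+".npz"));d["R"]=R.from_euler("xyz",d["rotation"],degrees=True).as_matrix() if d["rotation"].ndim==1 else d["rotation"];return d
def ray(d,u,v):
    return d["R"]@np.array([(u-d["cx"])/d["fx"],(v-d["cy"])/d["fy"],1.])
def onz(d,u,v,z):
    k=ray(d,u,v);return d["position"]+k*(z-d["position"][2])/k[2]
def pt(d,u,v):
    z=d["range_z"][int(round(v)),int(round(u))];return d["position"]+ray(d,u,v)*z
E
python3 - <<'E'
from h import *
t=load("top0");s=load("scene0")
print(t["rotation"].shape,onz(t,240,250,0.03),pt(t,240,250),pt(s,282,325),pt(s,310,242),pt(t,290,208))
a=cv2.resize(t["color"][165:275,160:340],None,fx=4.4,fy=4.4,interpolation=cv2.INTER_CUBIC)
cv2.imwrite("pics/tcrop.png",a[:,:,::-1])
b=cv2.resize(s["color"][205:355,135:350],None,fx=3.7,fy=3.7,interpolation=cv2.INTER_CUBIC)
cv2.imwrite("pics/scrop.png",b[:,:,::-1])
E
```

```text
(3,) [0.43919268 0.15195799 0.03      ] [0.43920319 0.15193582 0.03038469] [0.42737723 0.16480171 0.03118258] [ 0.56066304 -0.03649911  0.03625541] [ 0.57579302 -0.00445289  0.03794471]
```

View pics/tcrop.png

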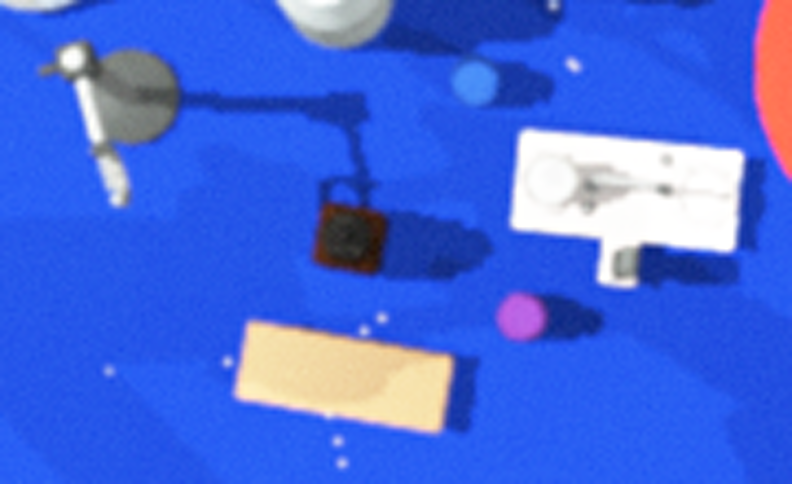

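View pics/scrop.png

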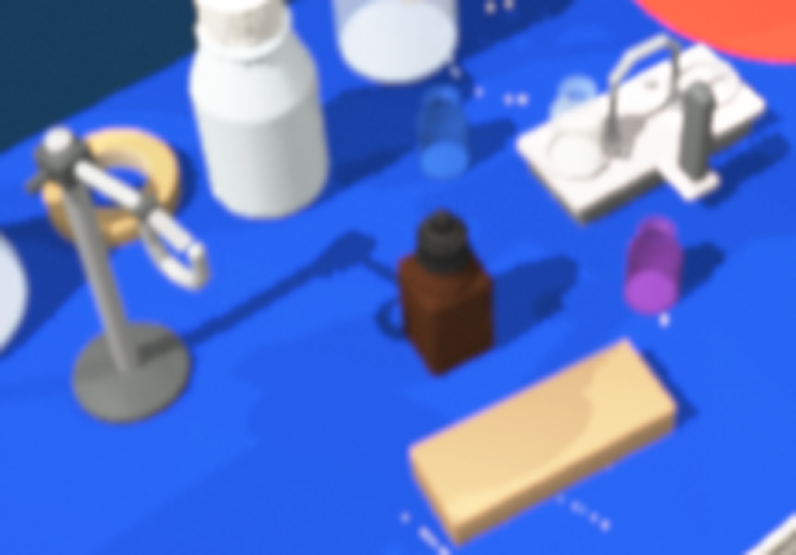

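```bash
cat > m1.py <<'E'
from h import *
t=load("top0");s=load("scene0")
hsv=cv2.cvtColor(t["color"],cv2.COLOR_RGB2HSV)
def rect(mask,z,name,roi):
    m=np.zeros_like(mask);x0,y0,x1,y1=roi;m[y0:y1,x0:x1]=mask[y0:y1,x0:x1]
    c=max(cv2.findContours(m,cv2.RETR_EXTERNAL,cv2.CHAIN_APPROX_NONE)[0],key=cv2.contourArea)
    p=np.array([onz(t,u,v,z)[:2] for u,v in c[:,0]],np.float32)
    rr=cv2.minAreaRect(p);b=cv2.boxPoints(rr);M=p.mean(0)
    e=b[1]-b[0];f=b[2]-b[1];L=e if np.hypot(*e)>np.hypot(*f) else f
    print(name,"cen",np.round(rr[0],4),"size",np.round(rr[1],4),"long axis yaw",np.round(np.degrees(np.arctan2(L[1],L[0])),1),"npx",len(p))
H,S,V=[hsv[:,:,i].astype(int) for i in range(3)]
cork=((H>8)&(H<30)&(S>50)&(V>150)).astype(np.uint8)*255
rect(cork,.03,"cork",(205,230,275,270))
white=((S<70)&(V>90)).astype(np.uint8)*255
w2=cv2.morphologyEx(white,cv2.MORPH_OPEN,np.ones((13,13),np.uint8))
rect(w2,.032,"plate",(265,185,340,235))
dark=((V<95)&(S>20)&((H<25)|(H>150)|(S<80))).astype(np.uint8)*255
rect(dark,.11,"amber",(225,205,252,232))
red=(((H<8)|(H>172))&(S>150)&(V>120)).astype(np.uint8)*255
rect(red,.0,"carousel",(325,120,445,235))
# disc foot
g=((S<90)&(V>50)&(V<150)).astype(np.uint8)*255
c=cv2.bitwise_and(g,g);sub=np.zeros_like(g);sub[172:202,175:203]=g[172:202,175:203]
p=cv2.minEnclosingCircle(max(cv2.findContours(sub,0,1)[0],key=cv2.contourArea));print("foot",p,onz(t,*p[0],.005),"r",p[1]*1.52/466)
wa=np.zeros_like(white);ww=((S<110)&(V>120));wa[174:214,172:192]=ww[174:214,172:192]*255
c=max(cv2.findContours(wa,0,1)[0],key=cv2.contourArea)[:,0]
P=np.array([onz(t,u,v,.209) for u,v in np.argwhere(wa[:,:]>0)[:,::-1]])
vx=cv2.fitLine(P[:,:2].astype(np.float32),cv2.DIST_HUBER,0,.01,.01).ravel();print("arm",vx,"yaw",np.degrees(np.arctan2(vx[1],vx[0])),P[:,:2].min(0),P[:,:2].max(0))
# depth points in scene: handle, bail, hook, post top
def sp(cx,cy): return 135+cx/3.7,205+cy/3.7
for n,a in dict(handletop=(698,92),bailtop=(655,42),posttop=(57,150),noselow=(200,275)).items(): print(n,pt(s,*sp(*a)))
for n,a in dict(handle=(626,258),vialc=(553,180),posttop=(75,58),nose=(118,200),hinge=(102,148)).items():
    u,v=160+a[0]/4.4,165+a[1]/4.4; print("T",n,pt(t,u,v))
E
python3 m1.py
```

```text
cork cen [0.4392 0.1583] size [0.1468 0.0532] long axis yaw 81.0 npx 118
plate cen [ 0.5759 -0.0435] size [0.1634 0.0776] long axis yaw 85.5 npx 140
amber cen [0.5351 0.1524] size [0.0423 0.0398] long axis yaw 81.7 npx 47
carousel cen [ 0.6955 -0.3193] size [0.2802 0.3632] long axis yaw -60.1 npx 575
foot ((186.0, 186.0), 13.601571083068848) [0.6427912  0.33427415 0.005     ] r 0.044365639584258904
arm [0.95170707 0.30700764 0.60794234 0.30846077] yaw 17.878988 [0.55028968 0.2833147 ] [0.6544616 0.3382254]
handletop [ 0.51900371 -0.03527694  0.1180283 ]
bailtop [ 0.57448797 -0.05004693  0.10900849]
posttop [0.63733372 0.32438403 0.22056642]
noselow [0.54945353 0.29737768 0.18117677]
T handle [ 0.52445174 -0.03896872  0.11070261]
T vialc [0.58242659 0.00930513 0.03450588]
T posttop [0.64021311 0.3204417  0.2276405 ]
T nose [0.5523776  0.29526425 0.19976579]
T hinge [0.58449216 0.30384985 0.21500042]
```

Call:
jog_arm(
  steps=[
    [[3.16,-4.23,-0.45],[0,0,0],9.4],
    [[3.16,-4.23,-0.45],[0,0,0],9.4],
    [[3.16,-4.23,-0.45],[0,0,0],9.4],
    [[3.16,-4.23,-0.45],[0,0,0],9.4],
    [[3.16,-4.23,-0.45],[0,0,0],9.4],
    [[3.16,-4.23,-0.45],[0,0,0],9.4],
    [[3.16,-4.23,-0.45],[0,0,0],9.4],
    [[3.16,-4.23,-0.45],[0,0,0],9.4],
    [[3.16,-4.23,-0.45],[0,0,0],9.4],
    [[3.16,-4.23,-0.45],[0,0,0],9.4],
    [[0,0,0],[0,0,-0.174],9.4],
    [[0,0,0],[0,0,-0.174],9.4],
    [[0,0,0],[0,0,-0.174],9.4],
    [[0,0,0],[0,0,-0.174],9.4],
    [[0,0,0],[0,0,-0.174],9.4],
    [[0,0,0],[0,0,-0.174],9.4],
    [[0.3,3.74,-1.25],[0,0,0],9.4],
    [[0.3,3.74,-1.25],[0,0,0],9.4],
    [[0.3,3.74,-1.25],[0,0,0],9.4],
    [[0.3,3.74,-1.25],[0,0,0],9.4],
  ],
  squeeze=12,
)

```text
time_s: 2.6
tcp_pos: [0.5016, 0.0005, 0.3004]
orientation: [-180.0, 0.0, 85.5]
ft_force: [0.1, -0.2, -0.3]
finger_gap: 0.0938
gripper_force: 0.0
```

```bash
python3 - <<'E'
from rig import r
import cv2,numpy as np
s=r.observe();print(s["time_s"],s["tcp_pos"],s["orientation"],s["joint_positions"])
d=r.get_image("wrist");np.savez("w1.npz",**d)
cv2.imwrite("pics/w1.png",d["color"][:,:,::-1]);print(d["fx"],d["cx"],d["cy"],d["position"],d["rotation"])
E
```

```text
2.6 [0.50163706 0.0005167  0.30043487] [-1.79956053e+02  5.71980086e-03  8.55334077e+01] [-7.88664100e+00  7.08442369e+00  8.43500577e+01 -8.33375611e-03
  8.86090462e+01 -3.41984101e+00]
325.19226210127806 280.5349610470459 209.2709587190142 [0.50682735 0.07083539 0.47917535] [ 1.65849098e+02  4.28804092e-02 -4.51734415e+00]
```

View pics/w1.png

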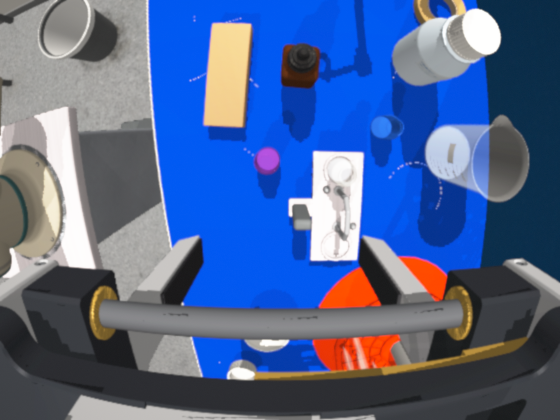

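```bash
cat >> h.py <<'E'
def fray(d,u,v):
    a=np.array([u-d["cx"],v-d["cy"]]);rr=np.hypot(*a);th=rr/d["fx"];a=a/max(rr,1e-9)
    return d["R"]@np.array([a[0]*np.sin(th),a[1]*np.sin(th),np.cos(th)])
def fonz(d,u,v,z):
    k=fray(d,u,v);return d["position"]+k*(z-d["position"][2])/k[2]
def fpt(d,u,v):
    k=fray(d,u,v);c=d["R"].T@k;return d["position"]+k*d["range_z"][int(round(v)),int(round(u))]/c[2]
def big(m,roi):
    o=np.zeros(m.shape,np.uint8);x0,y0,x1,y1=roi;o[y0:y1,x0:x1]=m[y0:y1,x0:x1]*255
    return max(cv2.findContours(o,cv2.RETR_EXTERNAL,cv2.CHAIN_APPROX_NONE)[0],key=cv2.contourArea)[:,0]
def frect(d,c,z):
    p=np.array([fonz(d,u,v,z)[:2] for u,v in c],np.float32);rr=cv2.minAreaRect(p);b=cv2.boxPoints(rr)
    e=b[1]-b[0];f=b[2]-b[1];L=e if np.hypot(*e)>np.hypot(*f) else f
    return np.round(rr[0],4),np.round(rr[1],4),np.round(np.degrees(np.arctan2(L[1],L[0])),1)
E
python3 - <<'E'
from h import *
w=load("w1");hsv=cv2.cvtColor(w["color"],cv2.COLOR_RGB2HSV).astype(int);H,S,V=hsv[...,0],hsv[...,1],hsv[...,2]
white=((S<75)&(V>90)).astype(np.uint8)
o=cv2.morphologyEx(white,cv2.MORPH_OPEN,np.ones((25,25),np.uint8))
c=big(o,(300,140,375,275));print("plate",frect(w,c,.032))
c=big((H>8)&(H<30)&(S>50)&(V>150),(195,15,260,135));print("cork",frect(w,c,.03))
rz=w["range_z"]
# heights map in plate roi: points above .1 (handle,bail)
pts=[(u,v,*fpt(w,u,v)) for v in range(145,270) for u in range(285,370) if rz[v,u]>0]
P=np.array(pts);h=P[(P[:,4]>.108)&(P[:,4]<.125)&(P[:,2]<.54)];print("handle top",len(h),h[:,2:].mean(0),np.ptp(h[:,2:4],axis=0),cv2.minAreaRect(h[:,2:4].astype(np.float32)))
b=P[(P[:,4]>.095)&(P[:,2]>.55)];print("bail",len(b),b[:,2:].mean(0),b[:,2:].min(0),b[:,2:].max(0))
print("centerpx vial", [np.round(fonz(w,341,y,z),4) for y,z in((168,.098),(172,.034))])
a=cv2.resize(w["color"][140:275,280:375],None,fx=4.4,fy=4.4,interpolation=cv2.INTER_CUBIC);cv2.imwrite("pics/w1c.png",a[:,:,::-1])
E
```

```text
plate (array([ 0.5693, -0.0453]), array([0.1604, 0.0883]), np.float32(86.3))
cork (array([0.4394, 0.1559]), array([0.1475, 0.0553]), np.float32(80.9))
handle top 204 [ 0.52354571 -0.04021677  0.11444003] [0.02067376 0.01363543] ((0.523694634437561, -0.04071599245071411), (0.012662635184824467, 0.020338326692581177), 84.63095092773438)
bail 358 [ 0.57495394 -0.02401611  0.13431905] [ 0.55002009 -0.07069801  0.09503856] [0.59415773 0.02068602 0.31662546]
centerpx vial [array([0.5747, 0.0199, 0.098 ]), array([0.5859, 0.0057, 0.034 ])]
```

View pics/w1c.png

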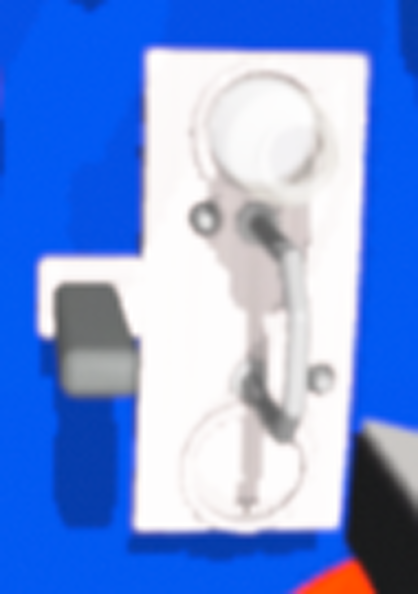

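Call:
jog_arm(
  steps=[
    [[0.53,2.68,0],[0,0,0.009],7],
    [[0.53,2.68,0],[0,0,0],7],
    [[0.53,2.68,0],[0,0,0],7],
    [[0,0,4],[0,0,0],7],
    [[0,0,4],[0,0,0],7],
    [[0,0,4],[0,0,0],7],
    [[0,0,4],[0,0,0],7],
    [[0,0,3],[0,0,0],7],
    [[0,0,2],[0,0,0],7],
    [[0,0,2],[0,0,0],7],
    [[0,0,2],[0,0,0],7],
    [[0,0,0],[0,0,0],7],
  ],
  squeeze=10,
)

```text
time_s: 4.15
tcp_pos: [0.5803, 0.0096, 0.0487]
orientation: [-179.7, 0.0, 85.0]
ft_force: [-0.9, -0.3, -0.4]
finger_gap: 0.0703
gripper_force: 0.0
```

```bash
python3 - <<'E'
from rig import r
import cv2,numpy as np
d=r.get_image("wrist");np.savez("w2.npz",**d)
e=r.get_image("scene");np.savez("s2.npz",**e)
a=cv2.resize(d["color"][150:360,150:400],None,fx=2,fy=2);b=cv2.resize(e["color"][200:290,250:350],None,fx=3,fy=3)
o=np.zeros((420,800,3),np.uint8);o[:,:500]=a;o[:270,500:]=b
cv2.imwrite("pics/w2.png",o[:,:,::-1]);print(r.observe()["tcp_pos"])
E
```

```text
[0.58222757 0.0094918  0.05061121]
```

View pics/w2.png

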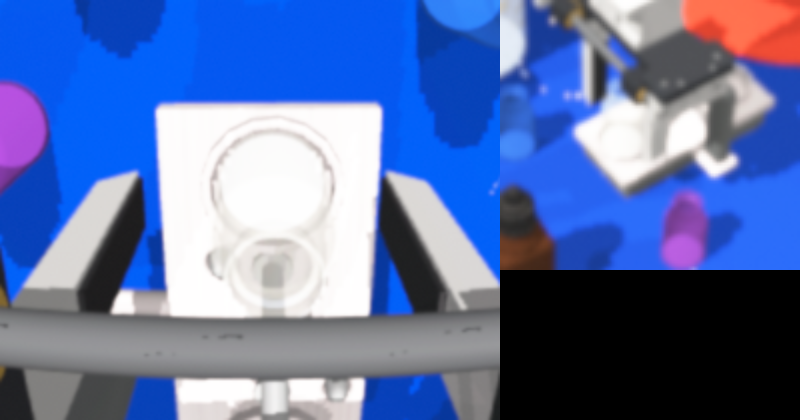

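Call:
jog_arm(
  steps=[
    [[0,0.25,0],[0,0,0],7],
    [[0,0,0],[0,0,0],5],
    [[0,0,0],[0,0,0],4],
    [[0,0,0],[0,0,0],3],
    [[0,0,0],[0,0,0],3],
    [[0,0,0],[0,0,0],3],
    [[0,0,0],[0,0,0],3],
  ],
  squeeze=10,
)

```text
time_s: 5.12
tcp_pos: [0.5846, 0.0093, 0.0505]
orientation: [-180.0, 0.0, 85.0]
ft_force: [-0.8, 0.2, 0.7]
finger_gap: 0.0345
gripper_force: 10.0
```

Call:
jog_arm(
  steps=[
    [[0,0,-1],[0,0,0],3],
    [[0,0,-2],[0,0,0],3],
    [[0,0,-3],[0,0,0],3],
    [[0,0,-3],[0,0,0],3],
    [[0,0,-3],[0,0,0],3],
    [[2.69,-3.16,0],[0,0,0],3],
    [[2.69,-3.16,0],[0,0,0],3],
    [[2.69,-3.16,0],[0,0,0],3],
    [[2.69,-3.16,0],[0,0,0],3],
    [[2.69,-3.16,0],[0,0,0],3],
    [[0,0,0],[0,0,0.164],3],
    [[0,0,0],[0,0,0.164],3],
    [[0,0,0],[0,0,0.164],3],
    [[0,0,0],[0,0,0.164],3],
    [[0,0,0],[0,0,0.164],3],
    [[0,0,0],[0,0,0.164],3],
    [[0,0,0],[0,0,0.164],3],
    [[0,0,0],[0,0,0.164],3],
    [[0,0,0],[0,0,0.164],3],
    [[0,0,0],[0,0,0.164],3],
  ],
)

```text
time_s: 7.62
tcp_pos: [0.4391, 0.157, 0.1711]
orientation: [-180.0, -0.1, -9.3]
ft_force: [1.2, 0.0, 0.2]
finger_gap: 0.0346
gripper_force: 10.0
```

Call:
jog_arm(
  steps=[
    [[0,0,3],[0,0,0],3],
    [[0,0,3],[0,0,0],3],
    [[0,0,2.5],[0,0,0],3],
    [[0,0,1.5],[0,0,0],3],
    [[0,0,1],[0,0,0],3],
    [[0,0,0.5],[0,0,0],3],
    [[0,0,0.2],[0,0,0],3],
    [[0,0,0.2],[0,0,0],3],
    [[0,0,0],[0,0,0],3],
    [[0,0,0],[0,0,0],3],
  ],
)

```text
time_s: 8.88
tcp_pos: [0.4392, 0.1571, 0.0517]
orientation: [-180.0, -0.0, -8.9]
ft_force: [0.6, -0.3, 1.2]
finger_gap: 0.0347
gripper_force: 10.0
```

Call:
jog_arm(
  steps=[
    [[0,0,0.1],[0,0,0],3],
    [[0,0,0.1],[0,0,0],3],
    [[0,0,0],[0,0,0],3],
  ],
)

```text
time_s: 9.25
tcp_pos: [0.4389, 0.157, 0.0493]
orientation: [180.0, 0.0, -9.0]
ft_force: [0.1, -0.1, -0.5]
finger_gap: 0.0347
gripper_force: 10.0
```

Call:
jog_arm(
  steps=[
    [[0,0,0.1],[0,0,0],3],
    [[0,0,0],[0,0,0],3],
    [[0,0,0],[0,0,0],3],
  ],
)

```text
time_s: 9.62
tcp_pos: [0.439, 0.157, 0.0485]
orientation: [180.0, -0.0, -9.0]
ft_force: [-0.1, -0.1, 0.6]
finger_gap: 0.0351
gripper_force: 10.0
```

Call:
jog_arm(
  steps=[
    [[0,0,0.1],[0,0,0],3],
    [[0,0,0],[0,0,0],3],
    [[0,0,0],[0,0,0],3],
  ],
)

```text
time_s: 10.0
tcp_pos: [0.4392, 0.1572, 0.0483]
orientation: [-180.0, -0.0, -8.9]
ft_force: [-2.0, 0.3, 6.1]
finger_gap: 0.0344
gripper_force: 10.0
```

Call:
jog_arm(
  steps=[
    [[0,0,0],[0,0,0],4],
    [[0,0,0],[0,0,0],5],
    [[0,0,0],[0,0,0],6.5],
    [[0,0,0],[0,0,0],6.5],
    [[0,0,-2],[0,0,0],6.5],
    [[0,0,-3],[0,0,0],6.5],
    [[0,0,-5],[0,0,0],6.5],
    [[0,0,-6],[0,0,0],6.5],
    [[0,0,-4],[0,0,0],6.5],
    [[2.85,4.55,0],[0,0,0],6.5],
    [[2.85,4.55,0],[0,0,0],6.5],
    [[2.85,4.55,0],[0,0,0],6.5],
    [[2.85,4.55,0],[0,0,0],6.5],
    [[0,0,0],[0,0,-0.07],6.5],
    [[0,0,4],[0,0,0],5],
    [[0,0,0],[0,0,0],5],
    [[0,0,0],[0,0,0],5],
  ],
)

```text
time_s: 12.12
tcp_pos: [0.5238, -0.0405, 0.2083]
orientation: [180.0, -0.1, -4.9]
ft_force: [-0.4, -0.2, 0.7]
finger_gap: 0.05
gripper_force: 0.0
```

```bash
python3 - <<'E'
from rig import r
from h import *
d=r.get_image("wrist");np.savez("w3.npz",**d)
e=r.get_image("scene");np.savez("s3.npz",**e)
a=d["color"];b=cv2.resize(e["color"][220:360,130:370],None,fx=2,fy=2)
o=np.zeros((600,560,3),np.uint8);o[:320]=a[:320];o[320:600,40:520]=b
cv2.imwrite("pics/w3.png",o[:,:,::-1]);print(r.observe()["tcp_pos"],d["position"],d["rotation"])
E
```

```text
[ 0.52421443 -0.04045637  0.20892832] [ 0.59348499 -0.04657802  0.38710734] [ 1.65922372e+02 -2.10759758e-02 -9.49790851e+01]
```

View pics/w3.png

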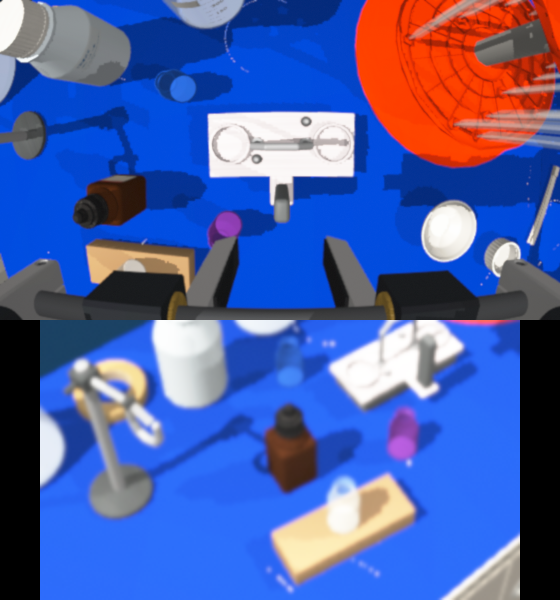

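```bash
python3 - <<'E'
from h import *
w=load("w3");hsv=cv2.cvtColor(w["color"],cv2.COLOR_RGB2HSV).astype(int);H,S,V=hsv[...,0],hsv[...,1],hsv[...,2]
white=((S<75)&(V>90)).astype(np.uint8)
c=big(cv2.morphologyEx(white,cv2.MORPH_OPEN,np.ones((33,33),np.uint8)),(190,100,370,185));print("plate",frect(w,c,.032))
P=np.array([fpt(w,u,v) for v in range(105,225) for u in range(200,365) if w["range_z"][v,u]>0])
h=P[(P[:,2]>.11)&(P[:,2]<.125)&(P[:,0]<.545)];print("handle",len(h),h.mean(0),cv2.minAreaRect(h[:,:2].astype(np.float32)))
b=P[(P[:,2]>.1)&(P[:,2]<.12)&(P[:,0]>.56)];print("bail",len(b),b.mean(0),b.min(0),b.max(0), np.polyfit(b[:,1],b[:,0],1))
E
```

```text
plate (array([ 0.5775, -0.0458]), array([0.1605, 0.0709]), np.float32(85.4))
handle 371 [ 0.52464777 -0.04150351  0.11468052] ((0.5241698026657104, -0.04146796837449074), (0.013169372454285622, 0.02135399356484413), 85.27479553222656)
bail 345 [ 0.57893907 -0.04576553  0.10539276] [ 0.5738966  -0.06684086  0.10001135] [ 0.58318237 -0.02377542  0.10874759] [0.08139067 0.58266396]
```

Call:
jog_arm(
  steps=[
    [[0,0.1,3],[0,0,0],5],
    [[0,0,3],[0,0,0],5],
    [[0,0,3],[0,0,0],5],
    [[0,0,2],[0,0,0],5],
    [[0,0,1.2],[0,0,0],5],
    [[0,0,0.6],[0,0,0],5],
    [[0,0,0],[0,0,0],4],
    [[0,0,0],[0,0,0],3],
    [[0,0,0],[0,0,0],2],
    [[0,0,0],[0,0,0],1],
    [[0,0,0],[0,0,0],0.8],
    [[0,0,0],[0,0,0],0.8],
    [[0,0,0],[0,0,0],0.8],
    [[0,0,0],[0,0,0],0.8],
    [[0,0,0],[0,0,0],0.8],
    [[0,0,0],[0,0,0],0.8],
  ],
  squeeze=58,
)

```text
time_s: 14.22
tcp_pos: [0.5234, -0.0415, 0.0798]
orientation: [180.0, -0.0, -4.9]
ft_force: [-0.5, 1.1, 5.3]
finger_gap: 0.0136
gripper_force: 58.0
```

Call:
jog_arm(
  steps=[
    [[0,0,-0.3],[0,0,0],0.8],
    [[0,0,-0.5],[0,0,0],0.8],
    [[0,0,-0.5],[0,0,0],0.8],
    [[0,0,-0.5],[0,0,0],0.8],
    [[0,0,-0.7],[0,0,0],0.8],
    [[0,0,-1.0],[0,0,0],0.8],
    [[0,0,-1.5],[0,0,0],0.8],
    [[0,0,-3],[0,0,0],0.8],
    [[0,0,-3],[0,0,0],0.8],
    [[0,0,-3],[0,0,0],0.8],
    [[0,0,-3],[0,0,0],0.8],
    [[0,0,-1],[0,0,0],0.8],
    [[0,0,0],[0,0,0],0.8],
    [[0,0,0],[0,0,0],0.8],
  ],
)

```text
time_s: 15.98
tcp_pos: [0.5223, -0.0413, 0.2582]
orientation: [-180.0, 0.1, -4.9]
ft_force: [-0.2, -0.2, -1.1]
finger_gap: 0.0135
gripper_force: 58.0
```

```bash
python3 - <<'E'
from rig import r
from h import *
d=r.get_image("wrist");np.savez("w4.npz",**d)
e=r.get_image("scene");np.savez("s4.npz",**e)
f=r.get_image("top");np.savez("t4.npz",**f)
s=r.observe();print(s["tcp_pos"],s["ft_force"],s["torque"],s["orientation"])
w=load("w4")
P=np.array([fpt(w,u,v) for v in range(0,240) for u in range(120,420) if w["range_z"][v,u]>0])
T=R.from_euler("z",s["orientation"][2],degrees=True).as_matrix();Q=(P-s["tcp_pos"])@T
# plate points rel to tcp (yaw frame)
m=(abs(Q[:,0]-53)>0)&(Q[:,0]>.012)&(Q[:,0]<.095)&(abs(Q[:,1])<.085)&(Q[:,2]<-.03)&(Q[:,2]>-.07)
q=Q[m];A=np.c_[q[:,:2],np.ones(len(q))]
for _ in range(4):
    k=np.linalg.lstsq(A,q[:,2],rcond=None)[0];g=abs(A@k-q[:,2])<.006;A,q=A[g],q[g]
print("n",len(q),"slope deg x,y",np.degrees(k[:2]),"z",k[2])
b=Q[(Q[:,2]>.012)&(Q[:,2]<.04)&(Q[:,0]>.035)&(Q[:,0]<.075)&(abs(Q[:,1])<.02)];print("bar rel tcp",len(b),np.median(b,0),b.max(0))
a=d["color"];bb=cv2.resize(e["color"][130:330,120:400],None,fx=2,fy=2)
o=np.zeros((600,800,3),np.uint8);o[:200,:280]=e["color"][130:330,120:400];o[:420,240:]=a
cv2.imwrite("pics/w4.png",np.vstack([a[:320],bb[120:,:][:280]])[:,:,::-1])
E
```

```text
[ 0.52257429 -0.0413833   0.25826624] [ 0.87332653 -0.64981697 -0.53992774] [ 0.03118055  0.06082113 -0.03337909] [-1.79988381e+02  1.35079299e-01 -4.94137150e+00]
n 18658 slope deg x,y [-0.11562666 -0.00813335] z -0.04828331530834658
bar rel tcp 1187 [0.05557165 0.00014947 0.02592109] [0.05878357 0.01990415 0.02880033]
```

View pics/w4.png

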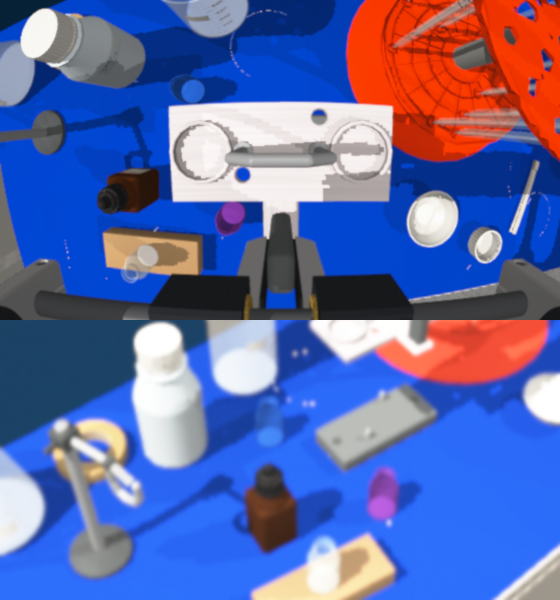

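Call:
jog_arm(
  steps=[
    [[-1,-2,0],[0,0,0],0.8],
    [[-1.9,-3.8,0],[0,0,0],0.8],
    [[-1.9,-3.8,0],[0,0,0],0.8],
    [[-1.9,-3.8,0],[0,0,0],0.8],
    [[-1.9,-3.8,0],[0,0,0],0.8],
    [[-1.9,-3.8,0],[0,0,0],0.8],
    [[-1.9,-3.8,0],[0,0,0],0.8],
    [[-1.3,-2.2,0],[0,0,0],0.8],
    [[-0.8,-1.1,0],[0,0,-0.06],0.8],
    [[0,0,0],[0,0,-0.1],0.8],
    [[0,0,0],[0,0,-0.1],0.8],
    [[0,0,0],[0,0,-0.08],0.8],
    [[0,0,0],[0,0,-0.042],0.8],
    [[0,0,0],[0,0,0],0.8],
    [[0,0,0],[0,0,0],0.8],
  ],
)

```text
time_s: 18.0
tcp_pos: [0.4027, 0.2508, 0.2594]
orientation: [180.0, 0.0, 16.9]
ft_force: [0.3, 1.1, -1.4]
finger_gap: 0.0138
gripper_force: 58.0
```

```bash
cat > m5.py <<'E'
from rig import r
from h import *
import sys
n=sys.argv[1]
for k in("wrist","scene","top"):np.savez(k[0]+n+".npz",**r.get_image(k))
s=r.observe();print(s["tcp_pos"],s["orientation"])
w=load("w"+n);t=load("t"+n);e=load("s"+n)
# hook points from all depth cameras: z .15-.24 in hook neighbourhood
c0=np.array([.5676,.299])
def cloud(d,f):
    v,u=np.nonzero(d["range_z"]>0)
    return np.array([f(d,a,b) for a,b in zip(u[::1],v[::1])])
for nm,d,f in(("wrist",w,fpt),("top",t,pt),("scene",e,pt)):
    P=cloud(d,f);m=(np.hypot(P[:,0]-.60,P[:,1]-.31)<.09)&(P[:,2]>.205)&(P[:,2]<.235)
    q=P[m]
    tp=(np.hypot(P[:,0]-.6395,P[:,1]-.3205)<.03)&(P[:,2]>.218)&(P[:,2]<.235)
    print(nm,len(q),"posttop",tp.sum(),P[tp].mean(0) if tp.any() else None)
    if len(q)>8:
        l=cv2.fitLine(q[:,:2].astype(np.float32),cv2.DIST_HUBER,0,.01,.01).ravel();a=np.degrees(np.arctan(l[1]/l[0]))
        ax=np.array([np.cos(np.radians(a)),np.sin(np.radians(a))]);pr=(q[:,:2]-c0)@ax;pp=(q[:,:2]-c0)@np.array([-ax[1],ax[0]])
        print("  yaw",a,"lat off of c0 line",np.median(pp),"along",pr.min(),pr.max())
    m=(np.hypot(P[:,0]-c0[0],P[:,1]-c0[1])<.04)&(P[:,2]>.15)&(P[:,2]<.2);print("  nose pts",m.sum(),P[m].mean(0) if m.any() else None)
cv2.imwrite(f"pics/w{n}.png",np.vstack([w["color"][:320],cv2.resize(e["color"][220:360,100:380],None,fx=2,fy=2)])[:,:,::-1])
E
python3 m5.py 5
```

```text
[0.40283332 0.25094141 0.25940973] [1.79995485e+02 3.59045498e-03 1.69469134e+01]
wrist 0 posttop 0 None
  nose pts 320 [0.55768324 0.29569425 0.19105549]
top 165 posttop 59 [0.63944858 0.32325777 0.22260728]
  yaw 16.96901 lat off of c0 line 0.0025446193939466385 along 0.009639362750598774 0.09024937843551158
  nose pts 37 [0.56642283 0.30053509 0.18162763]
scene 348 posttop 103 [0.6380939  0.32199587 0.2220517 ]
  yaw 23.495079 lat off of c0 line -0.0025035976154557634 along 0.0028355680634440323 0.08820916479959588
  nose pts 164 [0.56822005 0.30107642 0.18124076]
```

View pics/w5.png

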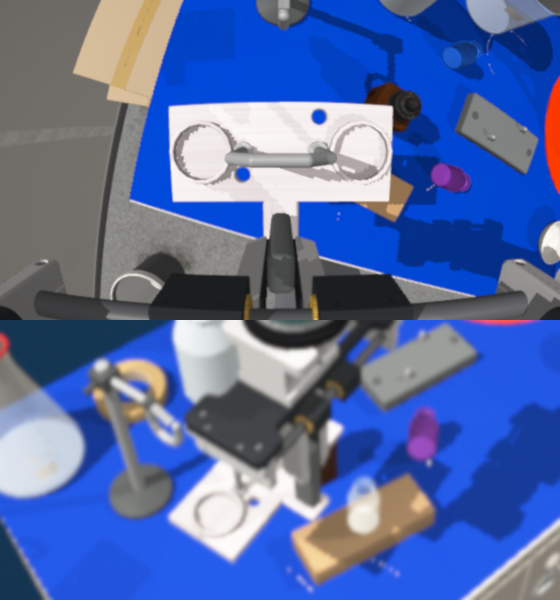

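```bash
cat > m6.py <<'E'
from h import *
import sys
n=sys.argv[1];a=np.radians(17);ax=np.array([np.cos(a),np.sin(a)]);ay=np.array([-ax[1],ax[0]]);c0=np.array([.5673,.3003])
for nm,f in(("w",fpt),("t",pt),("s",pt)):
    d=load(nm+n);v,u=np.nonzero(d["range_z"]>0);P=np.array([f(d,p,q) for p,q in zip(u,v)])
    x=(P[:,:2]-c0)@ax;y=(P[:,:2]-c0)@ay;z=P[:,2]-.17
    m=(abs(x)<.12)&(abs(y)<.012)&(z>-.02)&(z<.07);m&=(x>-.04)
    print(nm,m.sum())
    for lo in range(-40,90,10):
        k=m&(x*1e3>=lo)&(x*1e3<lo+10)
        if k.sum()>2: print("  x",lo,k.sum(),"y med/min/max",np.round(1e3*np.array([np.median(y[k]),y[k].min(),y[k].max()]),1),"z max",np.round(1e3*z[k].max(),1),"xmin",np.round(1e3*x[k].min(),1))
E
python3 m6.py 5
```

```text
w 335
  x -20 192 y med/min/max [-1.4 -6.   2.6] z max 31.0 xmin -18.9
  x -10 108 y med/min/max [-2.  -6.5  2.4] z max 30.8 xmin -7.8
  x 0 35 y med/min/max [-0.7 -5.8  2.7] z max -2.1 xmin 1.2
t 204
  x -20 11 y med/min/max [-0.  -2.3  5.5] z max 30.3 xmin -17.0
  x -10 13 y med/min/max [ 1.1 -2.2  5.8] z max 33.2 xmin -6.6
  x 0 19 y med/min/max [ 0.7 -2.7  5.6] z max 36.4 xmin 0.1
  x 10 24 y med/min/max [ 0.2 -5.2  8.3] z max 49.2 xmin 10.1
  x 20 13 y med/min/max [ 1.1 -4.6  7.3] z max 47.4 xmin 21.0
  x 30 11 y med/min/max [ 1.4 -3.1  4.6] z max 45.7 xmin 30.1
  x 40 12 y med/min/max [ 0.8 -2.8  4. ] z max 46.3 xmin 40.4
  x 50 11 y med/min/max [ 1.1 -3.2  5.6] z max 46.4 xmin 51.4
  x 60 27 y med/min/max [-0.4 -9.8 10.6] z max 54.2 xmin 60.7
  x 70 40 y med/min/max [ -1.6 -11.1  11.4] z max 65.6 xmin 70.5
  x 80 22 y med/min/max [ -2.2 -10.6  11. ] z max 59.1 xmin 80.1
s 616
  x -20 56 y med/min/max [ 0.4 -4.5  3.7] z max 31.5 xmin -19.7
  x -10 37 y med/min/max [ 0.5 -4.9  3.6] z max 33.9 xmin -9.3
  x 0 52 y med/min/max [-0.2 -5.9  4. ] z max 38.2 xmin 0.7
  x 10 97 y med/min/max [ 0.4 -8.1  6.3] z max 45.6 xmin 10.0
  x 20 30 y med/min/max [ 1.  -6.9  5.4] z max 43.8 xmin 20.1
  x 30 21 y med/min/max [ 0.4 -3.3  3.6] z max 46.6 xmin 30.4
  x 40 19 y med/min/max [ 0.7 -4.7  2.9] z max 45.5 xmin 40.1
  x 50 22 y med/min/max [-0.4 -5.1  3.2] z max 45.2 xmin 50.1
  x 60 101 y med/min/max [  1.2 -11.3  11.1] z max 56.0 xmin 60.4
  x 70 153 y med/min/max [  2.7 -11.   11.9] z max 57.8 xmin 70.0
  x 80 28 y med/min/max [  5.4 -10.6  10.7] z max 56.6 xmin 80.1
```

Call:
jog_arm(
  steps=[
    [[0,0.13,2],[0,0,0],0.8],
    [[0,0,3],[0,0,0],0.8],
    [[0,0,1.7],[0,0,0],0.8],
    [[1,0,0],[0,0,0],0.8],
    [[1.5,0,0],[0,0,0],0.8],
    [[1.5,0,0],[0,0,0],0.8],
    [[1.5,0,0],[0,0,0],0.8],
    [[1,0,0],[0,0,0],0.8],
    [[0.5,0,0],[0,0,0],0.8],
    [[0,0,0],[0,0,0],0.8],
    [[0,0,0],[0,0,0],0.8],
  ],
)

```text
time_s: 19.52
tcp_pos: [0.4697, 0.27, 0.1924]
orientation: [180.0, 0.0, 17.0]
ft_force: [0.1, 0.6, -1.1]
finger_gap: 0.0134
gripper_force: 58.0
```

```bash
cat > m7.py <<'E'
from rig import r
from h import *
import sys
n=sys.argv[1]
for k in("wrist","scene","top"):np.savez(k[0]+n+".npz",**r.get_image(k))
s=r.observe();ps=np.radians(s["orientation"][2]);p=s["tcp_pos"];S=np.array([.568,.300])
bar=p+np.array([.055*np.cos(ps),.055*np.sin(ps),.0237]);a=np.radians(17)
d=bar[:2]-S;print("tcp",p,s["orientation"],"bar rel seat mm",1e3*np.array([d@[np.cos(a),np.sin(a)],d@[-np.sin(a),np.cos(a)],bar[2]-.17]),s["ft_force"])
w=load("w"+n);T=np.array([[np.cos(ps),-np.sin(ps),0],[np.sin(ps),np.cos(ps),0],[0,0,1]])
v,u=np.nonzero(w["range_z"]>0);P=(np.array([fpt(w,b,c) for b,c in zip(u,v)])-bar)@T*1e3
m=(P[:,0]>-60)&(P[:,0]<90)&(abs(P[:,1])<14)&(P[:,2]>-68)&(P[:,2]<20)
for lo in range(-10,90,10):
    k=m&(P[:,0]>=lo)&(P[:,0]<lo+10)
    if k.sum()>2:print("rel bar x",lo,k.sum(),"y",np.round([np.median(P[k,1]),P[k,1].min(),P[k,1].max()],1),"z",np.round([np.median(P[k,2]),P[k,2].max()],1),"xmin",P[k,0].min().round(1))
E
python3 m7.py 6
```

```text
tcp [0.46983897 0.27002041 0.19254855] [1.79995259e+02 3.31889160e-03 1.69534789e+01] bar rel seat mm [-4.76370633e+01 -1.47733172e-02  4.62485452e+01] [-1.14948647  0.24917555 -2.32422171]
rel bar x -10 355 y [ -0.2 -13.9  14. ] z [2.5 4.5] xmin -3.1
rel bar x 0 533 y [ -0.2 -14.   13.9] z [2.7 5. ] xmin 0.0
rel bar x 20 58 y [-0.9 -4.3  2.1] z [-19.9 -16.9] xmin 28.4
rel bar x 30 220 y [-0.8 -5.6  3.5] z [-17.7 -14.7] xmin 30.0
rel bar x 40 416 y [-0.8 -5.4  3.4] z [-17.3 -12.5] xmin 40.0
rel bar x 50 355 y [-1.3 -5.4  2.8] z [-11.2  -6.5] xmin 50.0
rel bar x 60 529 y [-1.2 -8.1  6.1] z [-4.2 -1.8] xmin 60.0
rel bar x 70 339 y [-1.2 -5.8  3.3] z [-4.2 -1.7] xmin 70.0
rel bar x 80 65 y [-0.8 -5.3  3.2] z [-4.6 -1.8] xmin 80.0
```

Call:
jog_arm(
  steps=[
    [[1,0.1,0],[0,0,0],0.8],
    [[1,0,0],[0,0,0],0.8],
    [[1,0,0],[0,0,0],0.8],
    [[1,0,0],[0,0,0],0.8],
    [[0.65,0,0],[0,0,0],0.8],
    [[0,0,0],[0,0,0],0.8],
    [[0,0,0],[0,0,0],0.8],
  ],
)

```text
time_s: 20.55
tcp_pos: [0.5147, 0.2826, 0.1923]
orientation: [180.0, 0.0, 16.9]
ft_force: [0.1, -0.2, -1.1]
finger_gap: 0.0136
gripper_force: 58.0
```

```bash
python3 m7.py 7
```

```text
tcp [0.51467254 0.28266324 0.19253147] [1.79996016e+02 5.45985664e-03 1.69534388e+01] bar rel seat mm [-1.06610172 -1.03248116 46.23146659] [ 0.49883256 -0.15099207 -1.65252071]
rel bar x -10 451 y [ -0.2 -14.   13.9] z [2.1 4.5] xmin -10.0
rel bar x 0 770 y [ -0.2 -14.   14. ] z [2.  4.9] xmin 0.1
rel bar x 10 495 y [-0.3 -7.2  7.1] z [-4.4 -1.6] xmin 10.1
rel bar x 20 450 y [-0.3 -7.2  7. ] z [-4.3 -2.1] xmin 20.0
rel bar x 30 378 y [-0.3 -4.7  4.1] z [-4.  -1.6] xmin 30.0
rel bar x 40 345 y [-0.3 -4.2  4.2] z [-3.8 -1.7] xmin 40.1
rel bar x 50 345 y [ 0.2 -4.3  4.2] z [-4. -1.] xmin 50.1
rel bar x 60 955 y [ -0.3 -12.3  11.8] z [-0.4  4.9] xmin 60.0
rel bar x 70 904 y [  0.4 -12.3  14. ] z [ 3.6 11.2] xmin 70.0
rel bar x 80 10 y [ 12.2 -12.   13.6] z [-3.2 -0. ] xmin 80.0
```

Call:
jog_arm(
  steps=[
    [[0,0,0.5],[0,0,0],0.8],
    [[0,0,0.5],[0,0,0],0.8],
    [[0,0,0.3],[0,0,0],0.8],
    [[0,0,0.3],[0,0,0],0.8],
    [[0,0,0.3],[0,0,0],0.8],
    [[0,0,0.3],[0,0,0],0.8],
  ],
)

```text
time_s: 21.45
tcp_pos: [0.5148, 0.2827, 0.1704]
orientation: [180.0, 0.0, 17.0]
ft_force: [-1.6, -0.3, 2.5]
finger_gap: 0.0135
gripper_force: 58.0
```

Call:
jog_arm(
  steps=[
    [[0,0,0.3],[0,0,0],0.8],
    [[0,0,0.3],[0,0,0],0.8],
    [[0,0,0.3],[0,0,0],0.8],
  ],
)

```text
time_s: 21.82
tcp_pos: [0.5145, 0.2826, 0.1609]
orientation: [180.0, 0.1, 16.9]
ft_force: [-1.1, -0.6, 0.2]
finger_gap: 0.0133
gripper_force: 58.0
```

Call:
jog_arm(
  steps=[
    [[0,0,0.3],[0,0,0],0.8],
    [[0,0,0.3],[0,0,0],0.8],
    [[0,0,0.3],[0,0,0],0.8],
  ],
)

```text
time_s: 22.2
tcp_pos: [0.5153, 0.2827, 0.152]
orientation: [180.0, -0.0, 16.9]
ft_force: [0.0, -0.1, -1.7]
finger_gap: 0.0137
gripper_force: 58.0
```

Call:
jog_arm(
  steps=[
    [[0,0,0.2],[0,0,0],0.8],
    [[0,0,0.2],[0,0,0],0.8],
    [[0,0,0],[0,0,0],0.8],
    [[0,0,0],[0,0,0],0.8],
  ],
)

```text
time_s: 22.7
tcp_pos: [0.5151, 0.2828, 0.1485]
orientation: [180.0, -0.0, 16.9]
ft_force: [1.1, 0.2, -1.2]
finger_gap: 0.0136
gripper_force: 58.0
```

```bash
python3 m7.py 8
```

```text
tcp [0.51512497 0.28272799 0.14857471] [ 1.79995331e+02 -1.72355148e-02  1.69460143e+01] bar rel seat mm [-0.61451129 -1.10996572  2.27470809] [-0.86705236 -1.09802884 -1.73459169]
rel bar x -10 240 y [  0.3 -13.9  14. ] z [ 2.6 19.8] xmin -10.0
rel bar x 0 321 y [ -5.8 -13.9  14. ] z [2.8 4.7] xmin 0.1
rel bar x 70 44 y [-6.  -7.2  6.7] z [-2.4  7.5] xmin 72.6
```

Call:
jog_arm(
  steps=[
    [[0,0,0.1],[0,0,0],0.8],
    [[0,0,0.1],[0,0,0],0.8],
    [[0,0,0],[0,0,0],0.8],
    [[0,0,0],[0,0,0],0.8],
  ],
)

```text
time_s: 23.35
tcp_pos: [0.5152, 0.2828, 0.1467]
orientation: [180.0, -0.0, 16.9]
ft_force: [0.8, -1.6, 0.1]
finger_gap: 0.0135
gripper_force: 58.0
```

```bash
python3 - <<'E'
from rig import r
from h import *
import numpy as np
np.savez("w9.npz",**r.get_image("wrist"));np.savez("s9.npz",**r.get_image("scene"))
s=r.observe();print(s["ft_force"],s["tcp_pos"])
a=np.radians(17);S=np.array([.568,.3,.17]);T=np.array([[np.cos(a),-np.sin(a),0],[np.sin(a),np.cos(a),0],[0,0,1]])
for n,f in(("w9",fpt),("s9",pt),("s5",pt)):
    w=load(n);v,u=np.nonzero(w["range_z"]>0);P=(np.array([f(w,b,c) for b,c in zip(u,v)])-S)@T*1e3
    m=(abs(P[:,1])<8)&(P[:,2]>6)&(P[:,2]<60)
    for lo in range(-25,30,5):
        k=m&(P[:,0]>=lo)&(P[:,0]<lo+5)
        if k.any():print(n,"x",lo,k.sum(),"z",np.round(np.percentile(P[k,2],[0,50,100]),1))
E
```

```text
[-0.75219878 -0.27037782  1.04189789] [0.51513762 0.28275423 0.14663429]
w9 x -20 122 z [25.9 28.8 31. ]
w9 x -15 364 z [ 6.  27.5 30.9]
w9 x -10 152 z [21.4 27.4 29.6]
w9 x -5 269 z [27.3 29.7 31.9]
w9 x 0 293 z [29.3 32.4 34.9]
w9 x 5 316 z [31.9 35.  37.7]
w9 x 10 433 z [34.5 38.9 44.1]
w9 x 15 556 z [39.7 42.7 45. ]
w9 x 20 429 z [35.3 41.4 43.9]
w9 x 25 351 z [38.1 42.4 44.8]
s9 x 15 1 z [42.8 42.8 42.8]
s9 x 20 6 z [40.7 43.  44.9]
s9 x 25 13 z [36.5 43.4 45.2]
s5 x -25 2 z [17.3 18.8 20.3]
s5 x -20 34 z [ 6.2 19.8 31.5]
s5 x -15 12 z [ 6.3 27.9 31.4]
s5 x -10 9 z [26.1 28.3 30.2]
s5 x -5 13 z [27.  29.5 33.9]
s5 x 0 16 z [30.  32.2 36.2]
s5 x 5 15 z [31.3 35.4 38.2]
s5 x 10 26 z [ 6.3 39.4 45.6]
s5 x 15 51 z [ 6.6 26.5 44.6]
s5 x 20 16 z [ 8.9 40.2 43.8]
s5 x 25 12 z [39.9 42.4 44.4]
```

Call:
jog_arm(
  steps=[
    [[0,0,0.05],[0,0,0],0.8],
    [[0,0,0],[0,0,0],1.4],
    [[0,0,0],[0,0,0],1.8],
    [[0,0,0],[0,0,0],2.5],
    [[0,0,0],[0,0,0],3.5],
    [[0,0,0],[0,0,0],4.5],
    [[0,0,0],[0,0,0],4.5],
    [[0,0,0],[0,0,0],4.5],
    [[0,0,-0.5],[0,0,0],4.5],
    [[0,0,-1],[0,0,0],4.5],
    [[0,0,-2],[0,0,0],4.5],
    [[0,0,-3],[0,0,0],4.5],
    [[0,0,-4],[0,0,0],4.5],
    [[0,0,-4],[0,0,0],4.5],
    [[-4,0,-2],[0,0,0],4.5],
    [[-4,0,0],[0,0,0],4.5],
    [[-2,0,0],[0,0,0],4.5],
    [[0,0,0],[0,0,0],4.5],
    [[0,0,0],[0,0,0],4.5],
    [[0,0,0],[0,0,0],4.5],
  ],
)

```text
time_s: 25.95
tcp_pos: [0.4205, 0.2538, 0.3104]
orientation: [180.0, 0.0, 16.9]
ft_force: [-0.6, 0.7, 0.3]
finger_gap: 0.0452
gripper_force: 0.0
```

```bash
python3 - <<'E'
from rig import r
from h import *
def chk(n):
    np.savez("w%s.npz"%n,**r.get_image("wrist"))
    a=np.radians(17);S=np.array([.568,.3,.17]);T=np.array([[np.cos(a),-np.sin(a),0],[np.sin(a),np.cos(a),0],[0,0,1]])
    w=load("w"+n);v,u=np.nonzero(w["range_z"]>0);W=np.array([fpt(w,b,c) for b,c in zip(u,v)]);P=(W-S)@T*1e3
    q=P[(P[:,0]>-70)&(P[:,0]<45)&(abs(P[:,1])<95)&(P[:,2]>-95)&(P[:,2]<-50)];A=np.c_[q[:,:2],np.ones(len(q))]
    for _ in range(5):
        k=np.linalg.lstsq(A,q[:,2],rcond=None)[0];g=abs(A@k-q[:,2])<5;A,q=A[g],q[g]
    print("plate n",len(q),"tilt deg",np.degrees(np.arctan(k[:2])),"z@seat",k[2],"bbox",np.percentile(q,[1,99],axis=0).round())
    m=(abs(P[:,1])<8)&(P[:,2]>6)&(P[:,2]<60)
    print("gate",[(lo,np.median(P[m&(P[:,0]>=lo)&(P[:,0]<lo+5),2]).round(1)) for lo in range(-20,20,5) if (m&(P[:,0]>=lo)&(P[:,0]<lo+5)).any()])
    b=P[(abs(P[:,0])<8)&(abs(P[:,1])<20)&(abs(P[:,1])>7)&(abs(P[:,2])<12)];print("bar",len(b),np.median(b,0))
    k=W[(abs(W[:,0]-.439)<.03)&(abs(W[:,1]-.157)<.03)&(W[:,2]>.05)&(W[:,2]<.11)];print("vial",len(k),k.mean(0) if len(k) else None, k[:,2].max() if len(k) else None)
chk("10");s=r.observe();print(s["tcp_pos"],s["time_s"],s["qd"])
E
```

```text
plate n 6303 tilt deg [ 2.98354646 -0.12222666] z@seat -71.60705332118133 bbox [[-64. -80. -76.]
 [ 37.  77. -67.]]
gate [(-20, np.float64(25.1)), (-15, np.float64(28.7)), (-10, np.float64(27.5)), (-5, np.float64(29.7)), (0, np.float64(32.4)), (5, np.float64(34.9)), (10, np.float64(39.3)), (15, np.float64(42.6))]
bar 182 [-0.93176174  0.17269608  2.25360839]
vial 567 [0.44104994 0.16144907 0.07788269] 0.09702728835408397
[0.42031652 0.25381717 0.31034693] 26.0 [ 0.13008187 -0.10699851  0.27709293  0.05283234  0.01718681  0.10243369]
```

Carrier hangs nearly level (about 3° of tilt) with the bar in the hook's seat and the gate shut above it. The vial stands on the cork. I'll let any swing settle, then hand in.

Call:
jog_arm(
  steps=[
    [[-2,0,-1],[0,0,0],4.5],
    [[0,0,0],[0,0,0],4.5],
    [[0,0,0],[0,0,0],4.5],
    [[0,0,0],[0,0,0],4.5],
    [[0,0,0],[0,0,0],4.5],
    [[0,0,0],[0,0,0],4.5],
    [[0,0,0],[0,0,0],4.5],
    [[0,0,0],[0,0,0],4.5],
    [[0,0,0],[0,0,0],4.5],
    [[0,0,0],[0,0,0],4.5],
    [[0,0,0],[0,0,0],4.5],
    [[0,0,0],[0,0,0],4.5],
    [[0,0,0],[0,0,0],4.5],
    [[0,0,0],[0,0,0],4.5],
    [[0,0,0],[0,0,0],4.5],
    [[0,0,0],[0,0,0],4.5],
  ],
)

```text
time_s: 28.0
tcp_pos: [0.4002, 0.2478, 0.3209]
orientation: [180.0, -0.0, 16.9]
ft_force: [1.0, -0.2, 0.2]
finger_gap: 0.0449
gripper_force: 0.0
```

```bash
python3 -c "
from rig import r
print(r.hand_in())"
```

```text
the job is handed in; nothing more can be done
None
```

The vial stands upright on the cork block, the empty carrier hangs free from the hook with its gate shut above the bar, and the job was handed in at 28 s of the 72 s allowed; the hand-in returned no verdict.

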